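# Lift a cleaned bushing from its parts tray with tongs

## Robot

A 7-joint arm with a two-finger parallel gripper is mounted at the origin on a cart in front of the work surface, level with it; the furniture and walls round the work are solid. World frame = base frame: x ahead of the robot, y to its left, z up, the work surface at z = 0. Lengths are in mm, angles in rad, forces in N, time in s.
With the tool pointing down it reaches from about 350 to 900 mm from the base axis. Payload 7.2 kg.
Tool frame: the origin (TCP) lies midway between the tips of the shut fingers; the grasp point (between the pads) lies 19 mm behind it; z points along the fingers, y is the line along which they close (so a half turn about z gives the same grasp; the last joint's range is limited). The gripper opens to 85 mm and grips with 20 to 120 N. Pads are 22 mm wide; open, the fingers measure 114 mm over their backs; the gripper's body (76 mm by 85 mm) begins 54 mm behind the grasp point. The pads swing forward as they close: fully open they stand 13 mm farther back than shut.
Start: joints at [1.265, 0.411, -0.013, 1.596, 0.006, 1.134, -0.082], TCP at [147.216, -607.418, 231.297] pointing down, gripper open.
Joint ranges: [-2.95, 2.95], [-0.29, 1.99], [-1.47, 1.44], [0.14, 2.54], [-1.03, 4.17], [0.13, 1.85], [-2.86, 2.86]. Speed limits (rad/s): [2.39, 2.39, 3.01, 3.01, 3.14, 3.14, 3.14].

## Interface

Orientations are given as a unit quaternion [w, x, y, z].
In Python, from rig import env gives the robot as it stands.
- The arm moves only by the tool step_arm, never from a script. Its argument "commands" is one flat list of numbers, 5 for each row, row after row: the closure, from -1 (fully open) to 1 (shut), then the shift along the tool's x, y, z scaled (see below), then the turn about the tool's z scaled (see below). In form: [claw, dx, dy, dz, yaw, claw, dx, dy, dz, yaw, ...]. A call has 1 to 12 rows; each row shifts and turns the commanded pose from where the row before left it, along the tool's axes as they then stand; what a row does not reach is not made up. The controller multiplies each number of a shift by 0.05 m and each number of a turn by 0.12 rad. A row lasts 1/10 s, in which the tool goes at most 50 mm and 8.59 degrees, less where a joint would pass 70% of its speed; a pose out of reach is approached as far as the arm can. A call with a number of a shift or a turn outside -1 to 1 is refused whole. A call with a gripper value outside its range is refused whole. The fingers move at their own pace and stop on an object; the grip force is fixed at half the most. Time passes only in rows, so rows that do not move let the fingers close. It gives the time, the measured TCP pose, the force, the opening and the grip force at its end, in the units of the state.
- env.get_state(): the state, without advancing time (a new reading comes with each control period).
- env.capture(name): name is "scene" or "side" or "wrist"; returns the picture (420x560x3 uint8, red, green, blue); there is no depth.
- env.calibration(name): a dict with "fx", "fy", "cx", "cy" (pixels), "k1" (the pictures are not rectified: a ray, as slopes to the right and down, at radius r is drawn at 1 + k1 r^2 times it, then the intrinsics apply), "extrinsics" (4x4, takes a point from world to camera coordinates). Camera axes: x right, y down, z forward; pixel columns grow to the right and rows downward; lengths in mm; the calibration is good to about 2 mm. A picture is of the moment at which its call begins: read the wrist's pose just before it. calibration takes no time and is no camera call; for the wrist camera it gives the pose at the moment of the call.
- env.job_done(): hands the job in; it is judged then, once.
The state is a dict: "time_s": time; "joint_positions": joint angles; "qd": joint speeds; "joint_torque": joint torques, N m; "ee_pos": TCP position; "tool_rot": TCP orientation; "force": force on the tool from outside, world axes, zero at the start; "wrist_torque": the same for the moment, N m; "width": finger opening in mm; "finger_force": force on a finger pad.
Only numpy, scipy, OpenCV 4.12 (cv2) and the standard library are available. Lean on these libraries where they do the work, as an engineer would, in place of code of your own. Each camera call takes 0.05 s, during which the arm holds its last target. There are 200 camera calls.

## Task

The round steel bushing in the covered parts tray has been cleaned for assembly and must not be touched with the gripper. First slide the tray's cover fully open by its upright grip, then take the spring tongs out of their stand, close them on the bushing and lift it at least 12 cm above the table top. Finish while still holding it up there in the squeezed tongs; leave the hex nut in the tray and the things standing around where they are.

Things in the scene. Friction and masses are not known exactly. Their poses are not given: they have to be found in the camera images.
- cover_grip (a point): Centre of the black upright grip on the sliding aluminium cover of the parts tray: a fin 36 mm long (x), 12 mm thick (y, the sliding direction), from 36 to 62 mm above the table; this point is 50 mm above the table. Pinch it from above across its thickness (closing along y) and drag it, or push it. Axes as the tray.
- cover (a joint): Sliding of the cover along the tray's +y in m: 0 closed (over the compartment with the parts), 0.111 fully open at its end stop (over the empty compartment). Starts between 0 and 0.012, about 1.5 to 2 N of friction, stays where it is left.
- tray: Fixed steel parts tray, 140 x 222 mm, walls 30 mm high (guide rails to 37 mm), floor 5 mm thick; origin at the centre of its underside, y along its length and the cover's track, z up. Two compartments, 120 mm (x) by 103 mm (y) inside: the one at -y, centred 55 mm from the origin, holds the parts and starts covered; the one at +y is empty.
- bushing: Loose plain round steel bushing (a ring standing on end), 26 mm outside diameter, 22 mm high, bore 17 mm, about 50 g; origin at the centre of its underside, standing on the tray floor 5 mm above the table, in the -y compartment, about 28 mm to the tray's +x or -x side of the compartment's centre. Hidden under the cover at the start.
- nut: Loose solid steel hexagon nut, 31 mm over its corners, 13 mm high, in the same compartment as the bushing on the other side, about 56 mm from it along the tray's x. To be left where it is.
- stand: Fixed dark steel stand for the tongs: base plate 60 x 116 mm, 5 mm thick, with an open-topped pocket 92 mm (its y) by 29 mm (its x) outside, walls 5 mm, rim 45 mm above the table, pocket floor at 5 mm. The tongs stand in it, tips down; lift them straight up by at least 45 mm to clear it.
- tongs: Loose spring tongs, 100 g, 150 mm tall, tips down in the stand: two steel arms 16 mm wide (x), joined at a pin at the top (12 mm thick, axis 144 mm above the origin) and spread along y; a rubber grip roll outside each arm, a rubber pad inside each tip. Origin midway between the lower tip ends when open, z up; when squeezed the tip ends reach up to 4 mm below it.
- tongs_grip (a point): Midway between the two grip rolls, 107 mm above the tongs' origin, 43 mm below their top; axes as the tongs. Squeeze here from above along y: the rolls (26 mm long in x, 12 mm thick) are 54 mm over their outsides open, 42 mm when shut on the bushing. Sprung open: 6 N on each roll at first, 10 N at the bushing; squeezed to 50 mm they can be carried with the tips about 54 mm apart.
- tongs_tips (a point): Midway between the two tip pads, 9 mm above the tongs' origin; axes as the tongs. Pads 16 mm wide (x), 26 mm high (13 mm above and below this point), 4 mm thick; the gap between them is 70 mm open and shrinks 3.7 mm for each mm by which the rolls are squeezed together; outside the tips measure 8 mm more.
- tongs_left (a joint): Closing angle of each of the two tongs arms (they move together), rad: 0 fully open, about 0.16 when shut on the bushing (26 mm), 0.25 tips shut.
- oil_can: Bystander: metal pump oil can with a bent spout, 80 mm wide, 152 mm high, behind the stand; origin at its underside.
- tape_measure: Bystander: yellow tape measure, 77 x 83 x 35 mm, near the table's front edge; origin at its underside.
- glue_bottle: Bystander: standing glue bottle with orange cap, 60 mm wide, 155 mm high, behind the tray; origin at its underside.
- masking_tape: Bystander: roll of masking tape lying flat, 94 mm across, 24 mm high, left of the tray; origin at its underside.

How it is judged:
By the outcome, as a careful person would: the job done as asked, in the order asked, and still so for the second after the job is handed in, while the arm keeps its last pose, push and grip.
It also fails if it takes over 58 s, if anything falls off the work surface, if the arm or the gripper's body presses on something with over 40 N, if the wrist force passes 120 N, or if a joint passes its speed limit or range.

## Working session

There is one attempt and no reset: what is moved stays moved. The work goes in short steps, Python scripts to look and compute and a tool call to move; the robot and the scene stay as the last step left them, time stands still between calls to the robot, and variables do not carry over. Pictures are saved under pics/ and viewed, at most 10 in all, crops included, and the job is handed in when it is done.

Besides the shell and the picture viewer there is one more tool, called after "Emit:" by a JSON object that holds its "name" and its "arguments", one argument or row to a line. step_arm: Moves the arm, as the interface text tells. Its arguments: {"type":"object","properties":{"commands":{"type":"array"}},"required":["commands"]}

```bash
mkdir -p pics; cat > h.py <<'E'
import numpy as np, cv2
from rig import env
def ray(c,u,v):
    K=np.array([[c['fx'],0,c['cx']],[0,c['fy'],c['cy']],[0,0,1.]])
    p=np.array([(u-c['cx'])/c['fx'],(v-c['cy'])/c['fy']]); q=p.copy()
    for _ in range(30): q=p/(1+c['k1']*(q@q))
    E=np.array(c['extrinsics']);R,t=E[:3,:3],E[:3,3]
    return -R.T@t, R.T@np.array([q[0],q[1],1.])
def onz(c,u,v,z):
    o,d=ray(c,u,v); return o+d*(z-o[2])/d[2]
def proj(c,P):
    E=np.array(c['extrinsics']);p=E[:3,:3]@np.array(P,float)+E[:3,3];q=p[:2]/p[2];q=q*(1+c['k1']*(q@q))
    return np.array([c['fx']*q[0]+c['cx'],c['fy']*q[1]+c['cy']])
def two(c1,p1,c2,p2):
    o1,d1=ray(c1,*p1);o2,d2=ray(c2,*p2)
    s=np.linalg.lstsq(np.c_[d1,-d2],o2-o1,rcond=None)[0]
    a,b=o1+s[0]*d1,o2+s[1]*d2; return (a+b)/2,np.linalg.norm(a-b)
def snap(n,f):
    c=env.calibration(n); im=env.capture(n); cv2.imwrite(f'pics/{f}.png',cv2.cvtColor(im,cv2.COLOR_RGB2BGR)); return c,im
E
python3 - <<'E'
from h import *
print(env.get_state())
ims=[]
for n in ['scene','side','wrist']:
    c,im=snap(n,n+'0'); print(n,c); 
E
```

```text
{'time_s': 0.0, 'joint_positions': array([ 1.26478818,  0.41192649, -0.01272879,  1.59704814,  0.00563309,
        1.13426306, -0.08219459]), 'qd': array([ 0.00047298,  0.00080604, -0.00149184,  0.00083906,  0.00041432,
       -0.00055795, -0.00162835]), 'joint_torque': array([-9.97935422e-04, -6.00619841e+01,  6.82123639e-01, -2.99412525e+01,
        1.40103407e-02,  1.07752395e-02,  5.44756449e-05]), 'ee_pos': array([ 147.07826554, -606.94749894,  230.43472643]), 'tool_rot': array([-7.87916442e-04,  9.92935387e-01,  1.18653575e-01, -1.63097134e-04]), 'force': array([-0.75480829,  0.65665216, -0.43749993]), 'wrist_torque': array([ 0.01564291,  0.00366719, -0.0012679 ]), 'finger_force': 0.0, 'width': 85.24460001453376}
scene {'fx': 487.2114266648546, 'fy': 487.2114266648546, 'cx': 277.39024009952084, 'cy': 218.24905824214804, 'k1': -0.14411036891410148, 'extrinsics': array([[-5.47780885e-01, -8.36454032e-01, -1.67557143e-02,
         3.27409624e+02],
       [-5.38558315e-01,  3.67878441e-01, -7.58037198e-01,
         3.59403928e+02],
       [ 6.40227337e-01, -4.06214358e-01, -6.51996
[... 405 characters left out ...]
67964e-01,
         1.42960606e+02],
       [ 6.57267305e-02,  7.97215373e-01, -6.00106362e-01,
         1.34809883e+03],
       [ 0.00000000e+00,  0.00000000e+00,  0.00000000e+00,
         1.00000000e+00]])}
wrist {'fx': 335.31076595508694, 'fy': 335.31076595508694, 'cx': 278.902704652567, 'cy': 205.7127473856761, 'k1': -0.04688428018284941, 'extrinsics': array([[ 2.35127936e-01, -9.71961562e-01, -2.36122557e-03,
        -6.22966131e+02],
       [-9.38669378e-01, -2.27703258e-01,  2.58942127e-01,
        -3.37792112e+01],
       [-2.52219453e-01, -5.86681178e-02, -9.65889952e-01,
         3.79550003e+02],
       [ 0.00000000e+00,  0.00000000e+00,  0.00000000e+00,
         1.00000000e+00]])}
```

View pics/scene0.png

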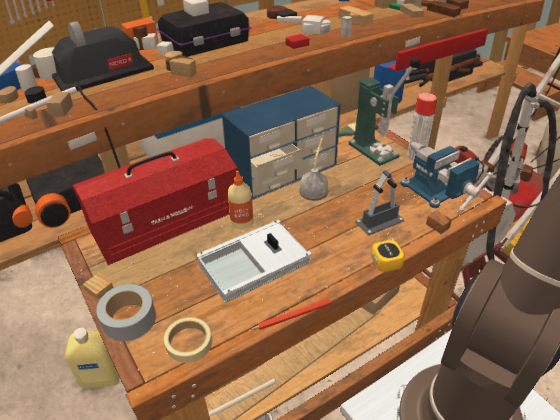

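View pics/side0.png

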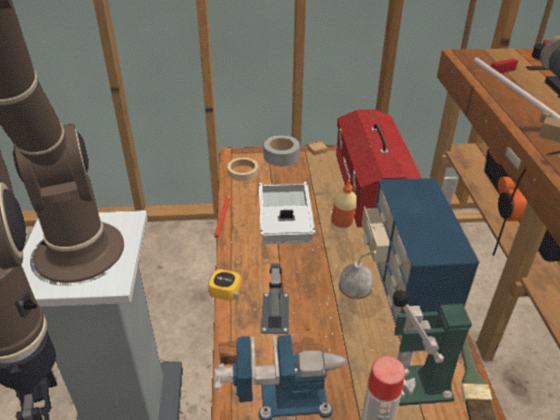

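The scene view shows the tray at about (253,258) with the grip at (272,241), and the stand with tongs at (380,210). In the side view the tray is at (286,212) and the tongs at (275,300). Next I'll enlarge crops.

```bash
python3 - <<'E'
import cv2,numpy as np
a=cv2.imread('pics/scene0.png');b=cv2.imread('pics/side0.png')
r=lambda i,x,y,w,h:cv2.resize(i[y:y+h,x:x+w],(400,300),interpolation=cv2.INTER_CUBIC)
m=np.vstack([np.hstack([r(a,190,210,128,96),r(a,340,160,80,80*3//4+20)[:300]]),np.hstack([r(b,238,170,100,75),r(b,240,260,100,75)])])
cv2.imwrite('pics/crops.png',m)
E
```

```text
(no output)
```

View pics/crops.png

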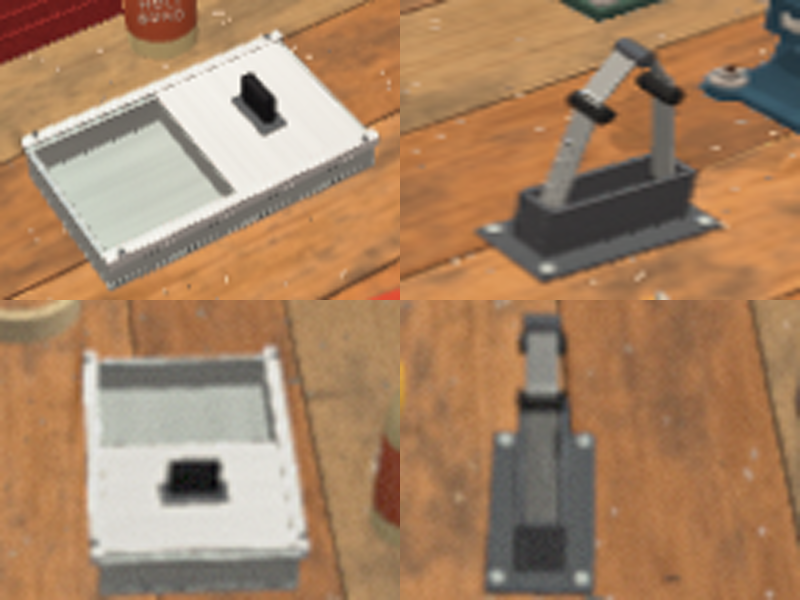

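The crops show the tray corners, the grip fin, the stand's base bolts, the tongs' pin and the rolls clearly. I'll turn these pixels into positions.

```bash
python3 - <<'E'
from h import *
cs,cd=env.calibration('scene'),env.calibration('side')
S=lambda u,v:(190+u/3.125,210+v/3.125)
T=lambda u,v:(340+(u-400)/5,160+v/3.75)
D=lambda u,v:(238+u/4,170+(v-300)/4)
G=lambda u,v:(240+(u-400)/4,260+(v-300)/4)
def sh(n,p,q,z):
    P,e=two(cs,p,cd,q);print(n,P.round(1),round(e,1),'z-plane',onz(cs,*p,z)[:2].round(1),onz(cd,*q,z)[:2].round(1))
sh('tray +y-x',S(112,255),D(92,355),37)
sh('tray +y+x',S(28,142),D(270,352),37)
sh('tray -y-x',S(375,137),D(97,547),37)
sh('tray -y+x',S(275,38),D(303,547),37)
sh('griptop+y',S(258,88),D(194,461),62)
sh('bolt far -x (+y)',T(546,268),G(505,440),5)
sh('bolt +y+x',T(494,228),G(584,440),5)
sh('bolt -y+x',T(706,220),G(582,578),5)
sh('bolt -y-x',T(706,220),G(497,578),5)
sh('pin',T(632,48),G(541,325),148)
sh('rolls +y/-y',T(592,106),G(543,340),112)
sh('roll -y',T(660,86),G(543,400),112)
E
```

```text
tray +y-x [475.6 211.7  37. ] 5.2 z-plane [472.4 211.2] [477.7 214.5]
tray +y+x [605.1 210.1  35.6] 3.3 z-plane [601.6 210.4] [606.2 210.1]
tray -y-x [468.2  -1.   37.7] 7.8 z-plane [464.2  -1.7] [471.5   3.3]
tray -y+x [602.2  -3.6  33.8] 4.2 z-plane [596.4  -1.7] [603.4  -5.3]
griptop+y [536.1  54.3  61.8] 4.5 z-plane [533.   54.3] [538.   56.3]
bolt far -x (+y) [ 470.3 -187.4    7.1] 3.1 z-plane [ 470.1 -189.2] [ 471.7 -184.5]
bolt +y+x [ 515.5 -191.6    8. ] 3.9 z-plane [ 515.6 -194.1] [ 517.5 -187.5]
bolt -y+x [ 489.4 -295.6   -1.4] 42.8 z-plane [ 460.2 -290. ] [ 508.2 -287.5]
bolt -y-x [ 460.4 -287.5    7.5] 3.7 z-plane [ 460.2 -290. ] [ 462.1 -284.4]
pin [ 489.  -240.   151.7] 0.6 z-plane [ 492.9 -244. ] [ 489.  -236.5]
rolls +y/-y [ 489.6 -217.9  116.7] 4.2 z-plane [ 491.4 -222.5] [ 491.7 -211.5]
roll -y [ 487.1 -260.7  116. ] 3.4 z-plane [ 488.7 -264.8] [ 488.8 -255.6]
```

Emit:
{"name": "step_arm", "arguments": {
  "commands": [-1, 0, 0, -0.3, 0.72, -1, 0, 0, -0.2, 0.72, -1, 0, 0, 0, 0.72, -1, 0.39, -0.65, 0, 0, -1, 0.39, -0.65, 0, 0, -1, 0.39, -0.65, 0, 0, -1, 0.39, -0.65, 0, 0, -1, 0.39, -0.65, 0, 0, -1, 0.39, -0.65, 0, 0, -1, 0.39, -0.65, 0, 0, -1, 0.39, -0.65, 0, 0]
}}

```text
time_s: 1.25
ee_pos: [309.3, -349.3, 256.3]
tool_rot: [0.0, 1.0, -0.011, -0.0]
force: [1.3, -0.6, 0.0]
width: 85.6
finger_force: 0.0
```

Emit:
{"name": "step_arm", "arguments": {
  "commands": [-1, 0.39, -0.65, 0, 0, -1, 0.39, -0.65, 0, 0, -1, 0.39, -0.65, 0, 0, -1, 0.39, -0.65, 0, 0, -1, 0.39, -0.65, 0, 0, -1, 0.39, -0.65, 0, 0, -1, 0.39, -0.65, 0, 0, -1, 0.39, -0.65, 0, 0, -1, 0.39, -0.65, 0, 0, -1, 0.39, -0.65, 0, 0, -1, 0, 0, 0, 0]
}}

```text
time_s: 2.35
ee_pos: [512.3, -24.6, 256.2]
tool_rot: [-0.001, 1.0, -0.007, 0.0]
force: [-0.7, -1.0, -0.4]
width: 85.3
finger_force: 0.0
```

```bash
python3 - <<'E'
from h import *
s=env.get_state();print(s['ee_pos'],s['tool_rot'],s['time_s'])
c,im=snap('wrist','w1')
print(proj(c,[537.5,104,37]),proj(c,[536,49,62]))
E
```

```text
[512.34515604 -24.61207327 256.16746365] [-1.45614982e-03  9.99972614e-01 -7.24416942e-03  4.15053104e-04] 2.35
[161.815906   156.60155024] [207.35815198 159.97771935]
```

View pics/w1.png

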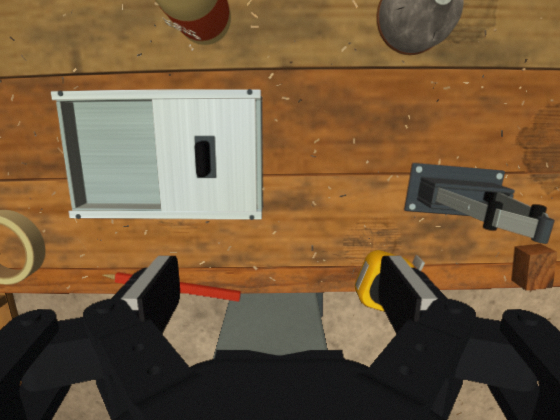

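The wrist view shows the tray rails' corners at (54,93), (261,91), (261,216) and (72,216), the grip top at about (203,157), and the stand bolts at about (418,170), (410,207) and (499,176).

```bash
python3 - <<'E'
from h import *
c=env.calibration('wrist')
im=cv2.imread('pics/w1.png')
for p in [(54,95),(261,92),(261,216),(72,216)]: print(onz(c,*p,37).round(1))
g=im[125:190,185:225].max(2); m=(g<40).astype(np.uint8); ys,xs=np.nonzero(m); print('dark',xs.min()+185,xs.max()+185,ys.min()+125,ys.max()+125)
u0,u1,v0,v1=xs.min()+185,xs.max()+186,ys.min()+125,ys.max()+126
# top of fin: visible side faces too
for z in (62,50): print([onz(c,u,v,z)[:2].round(1) for u,v in((u0,v0),(u1,v0),(u0,v1),(u1,v1))])
for p in [(418,170),(410,207),(499,176)]: print('bolt',onz(c,*p,5).round(1))
E
```

```text
[604.1 210.   37. ]
[600.8  -9.   37. ]
[467.5  -5.   37. ]
[470.8 213.   37. ]
dark 195 210 141 176
[array([553.9,  56.8]), array([553.6,  40.8]), array([517.7,  59.7]), array([517.4,  43.2])]
[array([553.1,  59.8]), array([552.8,  43.2]), array([515.6,  62.8]), array([515.3,  45.8])]
bolt [ 511.9 -191.8    5. ]
bolt [ 466.2 -185.9    5. ]
bolt [ 503.4 -292.7    5. ]
```

Emit:
{"name": "step_arm", "arguments": {
  "commands": [-1, 0.144, -0.506, 0, 0, -1, 0.144, -0.506, 0, 0, -1, 0.144, -0.506, 0, 0, -1, 0, 0, 0.7, 0, -1, 0, 0, 0.7, 0, -1, 0, 0, 0.7, 0, -1, 0, 0, 0.7, 0, -1, 0, 0, 0.6, 0, -1, 0, 0, 0.3, 0, -1, 0, 0, 0, 0, -1, 0, 0, 0, 0]
}}

```text
time_s: 3.5
ee_pos: [533.8, 44.5, 71.6]
tool_rot: [0.0, 1.0, -0.011, -0.0]
force: [0.0, 0.0, 0.6]
width: 85.6
finger_force: 0.0
```

```bash
python3 - <<'E'
from h import *
s=env.get_state();print(s['ee_pos'],s['tool_rot'],s['time_s'])
c,im=snap('wrist','w2')
g=im.max(2);print(c['extrinsics'])
for z in(43,62):print(proj(c,[535,51,z]),proj(c,s['ee_pos']))
E
```

```text
[533.84030654  44.52576014  71.57503097] [ 2.11522683e-04  9.99937935e-01 -1.11380581e-02 -1.57836420e-04] 3.5
[[-2.27832065e-02 -9.99740280e-01 -5.46337546e-04  5.77015279e+01]
 [-9.65522439e-01  2.18616549e-02  2.59400248e-01  5.21694714e+02]
 [-2.59320933e-01  6.43747057e-03 -9.65769751e-01  3.62615038e+02]
 [ 0.00000000e+00  0.00000000e+00  0.00000000e+00  1.00000000e+00]]
[268.8162098  237.65308142] [281.02748995 261.33102391]
[267.67380618 251.25115871] [281.02748995 261.33102391]
```

View pics/w2.png

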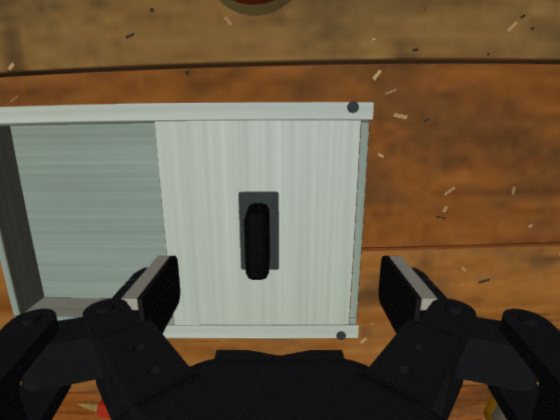

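Wrist close view: the fin is at columns 245-270 and rows 203-280, left of the fingers' midline at column 281.

```bash
python3 - <<'E'
from h import *
c=env.calibration('wrist')
for p in [(257,205),(257,278),(246,242),(269,242)]: print(onz(c,*p,62).round(1))
for p in [(353,107),(341,335)]: print(onz(c,*p,37).round(1))
E
```

```text
[559.   55.6  62. ]
[520.9  57.2  62. ]
[540.4  61.7  62. ]
[540.1  50.5  62. ]
[603.4   6.1  37. ]
[467.8   8.8  37. ]
```

Emit:
{"name": "step_arm", "arguments": {
  "commands": [-1, 0.08, -0.22, 0, 0, -1, 0, 0, 0.3, 0, -1, 0, 0, 0.27, 0, -1, 0, 0, 0, 0, -1, 0, 0, 0, 0, 1, 0, 0, 0, 0, 1, 0, 0, 0, 0, 1, 0, 0, 0, 0, 1, 0, 0, 0, 0, 1, 0, 0, 0, 0, 1, 0, 0, 0, 0, 1, 0, 0, 0, 0]
}}

```text
time_s: 4.75
ee_pos: [538.2, 56.2, 43.1]
tool_rot: [0.0, 1.0, -0.011, 0.0]
force: [-1.4, 0.2, 6.1]
width: 10.4
finger_force: 59.9
```

Emit:
{"name": "step_arm", "arguments": {
  "commands": [1, 0, -0.2, 0, 0, 1, 0, -0.3, 0, 0, 1, 0, -0.3, 0, 0, 1, 0, -0.3, 0, 0, 1, 0, -0.3, 0, 0, 1, 0, -0.3, 0, 0, 1, 0, -0.2, 0, 0, 1, 0, -0.1, 0, 0, 1, 0, 0, 0, 0, 1, 0, 0, 0, 0]
}}

```text
time_s: 5.75
ee_pos: [540.1, 157.4, 43.1]
tool_rot: [-0.0, 1.0, -0.01, 0.0]
force: [-3.1, 1.5, 5.4]
width: 10.8
finger_force: 60.2
```

Emit:
{"name": "step_arm", "arguments": {
  "commands": [1, 0, -0.05, 0, 0, 1, 0, -0.04, 0, 0, 1, 0, 0, 0, 0]
}}

```text
time_s: 6.05
ee_pos: [540.2, 161.0, 43.1]
tool_rot: [0.0, 1.0, -0.011, -0.0]
force: [-2.9, -0.2, 7.5]
width: 10.5
finger_force: 60.3
```

Emit:
{"name": "step_arm", "arguments": {
  "commands": [1, 0, -0.05, 0, 0, 1, 0, -0.05, 0, 0, 1, 0, 0, 0, 0]
}}

```text
time_s: 6.35
ee_pos: [540.2, 162.2, 43.1]
tool_rot: [0.002, 1.0, -0.012, -0.001]
force: [-4.5, -8.8, 11.4]
width: 10.5
finger_force: 61.1
```

Emit:
{"name": "step_arm", "arguments": {
  "commands": [-1, 0, 0, 0, 0, -1, 0, 0, 0, 0, -1, 0, 0, 0, 0, -1, 0, 0, 0, 0, -1, 0, 0, -0.4, 0, -1, 0, 0, -0.7, 0, -1, 0, 0, -0.8, 0, -1, 0, 0, -0.8, 0, -1, 0, 0, -0.8, 0, -1, 0, 0.6, -0.7, 0, -1, 0, 0.8, 0, 0, -1, 0, 0.8, 0, 0]
}}

```text
time_s: 7.55
ee_pos: [538.6, 55.4, 254.3]
tool_rot: [-0.0, 1.0, -0.01, 0.002]
force: [0.3, -0.5, -1.1]
width: 85.7
finger_force: 0.0
```

```bash
python3 - <<'E'
from h import *
s=env.get_state();print(s['ee_pos'],s['tool_rot'],s['time_s'])
c,im=snap('wrist','w3');np.save('w3c.npy',c,allow_pickle=True)
E
```

```text
[538.56867581  55.37876777 254.25624831] [-1.50680701e-04  9.99950965e-01 -9.78318893e-03  1.52767879e-03] 7.55
```

View pics/w3.png

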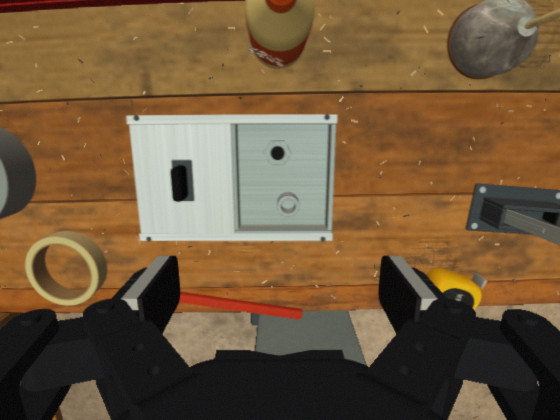

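The wrist view shows the cover open, the nut at (277,152), and the bushing at (288,204) on the near (-x) side.

```bash
python3 - <<'E'
from h import *
c=np.load('w3c.npy',allow_pickle=True).item()
print('bush',onz(c,288,203,27),'nut',onz(c,278,152,18))
for p in [(129,117),(335,117),(331,238),(142,239)]: print(onz(c,*p,37).round(1))
print('bolts',[onz(c,*p,5).round(1) for p in((482,189),(475,226))])
im=cv2.imread('pics/w3.png')
cv2.imwrite('pics/cb.png',cv2.resize(np.hstack([im[185:225,265:315],im[180:220,465:515]]),(800,320),interpolation=cv2.INTER_CUBIC))
E
```

```text
bush [508.0659094   46.90193222  27.        ] nut [565.22251827  57.16985997  18.        ]
[607.5 213.2  37. ]
[602.4  -3.2  37. ]
[468.3  -1.5  37. ]
[471.1 216.   37. ]
bolts [array([ 515.4, -190. ,    5. ]), array([ 468.1, -187.4,    5. ])]
```

View pics/cb.png

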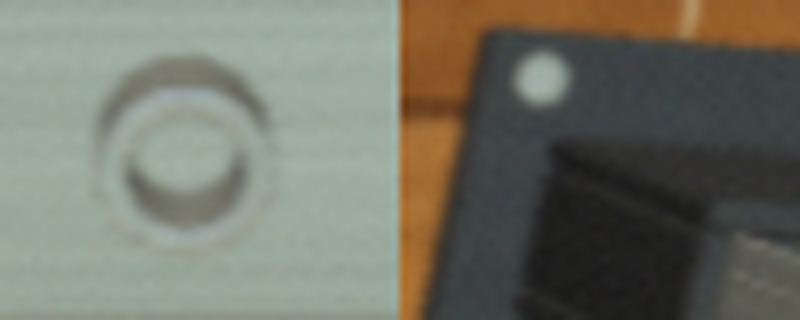

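Emit:
{"name": "step_arm", "arguments": {
  "commands": [-1, -0.11, 0.5, 0, 0, -1, -0.11, 0.78, 0, 0, -1, -0.11, 0.78, 0, 0, -1, -0.11, 0.78, 0, 0, -1, -0.11, 0.78, 0, 0, -1, -0.11, 0.78, 0, 0, -1, -0.11, 0.78, 0, 0, -1, -0.11, 0.74, 0, 0, -1, 0, 0, 0.5, 0.6, -1, 0, 0, 0.3, 0, -1, 0, 0, 0, 0, -1, 0, 0, 0, 0]
}}

```text
time_s: 8.8
ee_pos: [488.0, -238.8, 212.9]
tool_rot: [-0.0, 0.999, -0.046, -0.0]
force: [0.5, 1.0, 0.1]
width: 85.4
finger_force: 0.0
```

```bash
python3 - <<'E'
from h import *
s=env.get_state();print(s['ee_pos'],s['tool_rot'],s['time_s'])
c,im=snap('wrist','w4');np.save('w4c.npy',c,allow_pickle=True)
E
```

```text
[ 488.00700955 -238.78891488  212.94108675] [-1.68806600e-04  9.98931517e-01 -4.62144421e-02 -1.44374371e-04] 8.8
```

View pics/w4.png

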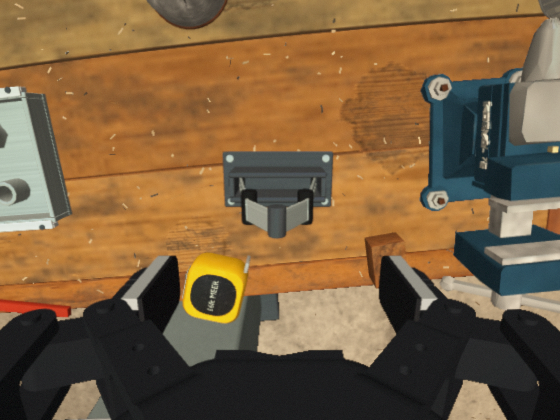

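The view shows the stand level in the image with bolts at (229,158), (326,158), (326,201) and (232,201), the pin at (278,220), and the rolls at (249,206) and (306,206).

```bash
python3 - <<'E'
from h import *
c=np.load('w4c.npy',allow_pickle=True).item()
print('bolts',[onz(c,*p,5).round(1) for p in((229,158),(326,158),(325,201),(232,201))])
print('pin',onz(c,278,220,155).round(1),'rolls',[onz(c,*p,112).round(1) for p in((249,206),(306,206))])
print(proj(c,env.get_state()['ee_pos']))
E
```

```text
bolts [array([ 515.4, -187.6,    5. ]), array([ 506. , -288.7,    5. ]), array([ 459.7, -284.9,    5. ]), array([ 469. , -184.8,    5. ])]
pin [ 489.9 -237.3  155. ] rolls [array([ 489.5, -215.1,  112. ]), array([ 485.5, -258. ,  112. ])]
[281.19117054 260.97981267]
```

Emit:
{"name": "step_arm", "arguments": {
  "commands": [-1, 0, -0.04, 0.4, 0, -1, 0, 0, 0.6, 0, -1, 0, 0, 0.6, 0, -1, 0, 0, 0.5, 0, -1, 0, 0, 0.38, 0, -1, 0, 0, 0, 0, -1, 0, 0, 0, 0]
}}

```text
time_s: 9.55
ee_pos: [488.8, -237.2, 89.8]
tool_rot: [0.0, 0.999, -0.046, 0.0]
force: [-0.3, 0.2, 0.9]
width: 85.4
finger_force: 0.0
```

Emit:
{"name": "step_arm", "arguments": {
  "commands": [-0.3, 0, 0, 0, 0, -0.3, 0, 0, 0, 0, -0.3, 0, 0, 0, 0, -0.2, 0, 0, 0, 0, -0.2, 0, 0, 0, 0, -0.2, 0, 0, 0, 0]
}}

```text
time_s: 10.15
ee_pos: [488.9, -237.6, 90.3]
tool_rot: [0.0, 0.999, -0.047, 0.001]
force: [-1.1, 0.3, 9.4]
width: 51.4
finger_force: 15.6
```

Emit:
{"name": "step_arm", "arguments": {
  "commands": [-0.12, 0, 0, 0, 0, -0.12, 0, 0, 0, 0, -0.12, 0, 0, 0, 0, -0.12, 0, 0, -0.1, 0, -0.12, 0, 0, -0.2, 0, -0.12, 0, 0, -0.2, 0, -0.12, 0, 0, 0, 0]
}}

```text
time_s: 10.85
ee_pos: [488.8, -237.6, 115.5]
tool_rot: [0.0, 0.999, -0.047, 0.001]
force: [0.5, -0.2, -0.5]
width: 48.1
finger_force: 8.3
```

```bash
python3 - <<'E'
from h import *
snap('side','s5');snap('scene','c5')
a=cv2.imread('pics/side0.png');b=cv2.imread('pics/s5.png');c=cv2.imread('pics/c5.png')
cv2.imwrite('pics/m5.png',cv2.resize(np.hstack([b[220:345,220:345],c[125:250,300:425]]),(800,400),interpolation=cv2.INTER_CUBIC))
E
```

```text
(no output)
```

View pics/m5.png

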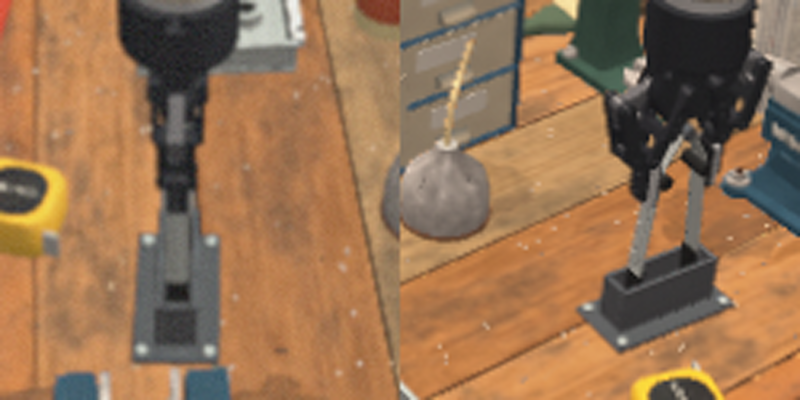

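The tongs have come up in the gripper, with the arms converging at the fingers and the tips still just inside the pocket. I'll continue straight up, then over to the bushing.

Emit:
{"name": "step_arm", "arguments": {
  "commands": [-0.12, 0, 0, -0.3, 0, -0.12, 0, 0, -0.4, 0, -0.12, 0, 0, -0.4, 0, -0.12, 0, 0, -0.4, 0, -0.12, 0, 0, -0.3, 0, -0.12, 0, 0, 0, 0]
}}

```text
time_s: 11.55
ee_pos: [488.9, -237.6, 205.4]
tool_rot: [0.001, 0.999, -0.047, 0.001]
force: [0.4, 0.3, -0.4]
width: 47.9
finger_force: 8.3
```

Emit:
{"name": "step_arm", "arguments": {
  "commands": [-0.12, -0.02, -0.3, 0, 0, -0.12, -0.02, -0.5, 0, 0, -0.12, -0.02, -0.6, 0, 0, -0.12, -0.02, -0.6, 0, 0, -0.12, -0.02, -0.6, 0, 0, -0.12, -0.02, -0.6, 0, 0, -0.12, -0.02, -0.6, 0, 0, -0.12, -0.02, -0.6, 0, 0, -0.12, -0.02, -0.6, 0, 0, -0.12, -0.02, -0.5, 0, 0, -0.12, 0, -0.2, 0, 0, -0.12, 0, 0, 0, 0]
}}

```text
time_s: 12.75
ee_pos: [503.7, 49.4, 202.8]
tool_rot: [-0.0, 0.999, -0.045, -0.001]
force: [-0.0, -0.6, -1.0]
width: 47.6
finger_force: 8.3
```

```bash
python3 - <<'E'
from h import *
s=env.get_state();print(s['ee_pos'],s['tool_rot'],s['time_s'],s['width'],s['finger_force'])
c,im=snap('wrist','w6');np.save('w6c.npy',c,allow_pickle=True)
cd,b=snap('side','s6')
cs,d=snap('scene','c6')
cv2.imwrite('pics/m6.png',cv2.cvtColor(np.vstack([cv2.resize(im[150:330,180:380],(500,450))[:300],cv2.resize(np.hstack([b[140:260,230:330],d[160:280,200:300]]),(500,300),interpolation=cv2.INTER_CUBIC)]),cv2.COLOR_RGB2BGR))
E
```

```text
[503.69675809  49.36702758 202.80558899] [-1.84998284e-04  9.98986535e-01 -4.50009929e-02 -8.83019180e-04] 12.75 47.60036918496289 8.286430835723877
```

View pics/m6.png

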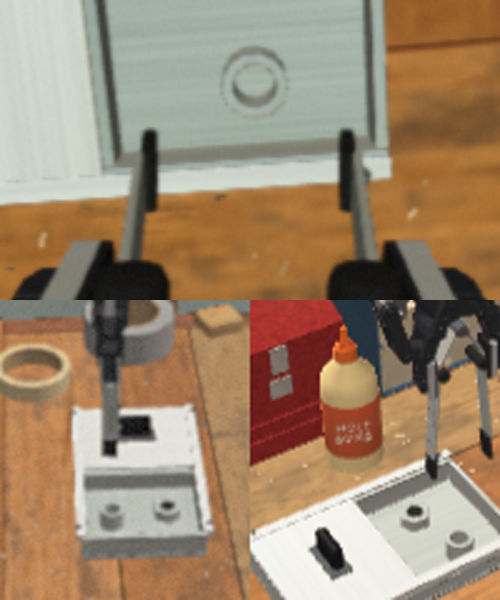

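The wrist crop shows the ring's top centre at (281,184). The tongs' tips end at row 202, columns 240 and 318, so they stand straight and hang near the bushing's line. The side and scene crops confirm that only the bushing lies at -x.

```bash
python3 - <<'E'
from h import *
c=np.load('w6c.npy',allow_pickle=True).item()
print('ring',onz(c,280.6,183.2,27).round(1))
for z in(116,127): print('tips',[onz(c,180+u/2.5,150+v/2.5,z).round(1) for u,v in((150,131),(346,131),(153,210),(343,210))])
im=cv2.imread('pics/w6.png')[165:202,262:300]
# refine ring: bright top ring
g=cv2.cvtColor(im,cv2.COLOR_BGR2GRAY);h=cv2.HoughCircles(cv2.resize(g,None,fx=6,fy=6,interpolation=3),cv2.HOUGH_GRADIENT,1,40,param1=80,param2=15,minRadius=40,maxRadius=90)
print([(262+x/6,165+y/6,r/6) for x,y,r in (h[0][:4] if h is not None else[])])
E
```

```text
ring [505.4  48.8  27. ]
tips [array([511.9,  77.4, 116. ]), array([506.9,  22. , 116. ]), array([488.2,  79.4, 116. ]), array([483.3,  24.3, 116. ])]
tips [array([514.6,  75.8, 127. ]), array([509.9,  23.1, 127. ]), array([492.1,  77.7, 127. ]), array([487.4,  25.3, 127. ])]
[(np.float32(282.41666), np.float32(180.41667), np.float32(12.616666)), (np.float32(278.75), np.float32(187.75), np.float32(12.116666)), (np.float32(275.58334), np.float32(180.41667), np.float32(7.7166667))]
```

Emit:
{"name": "step_arm", "arguments": {
  "commands": [-0.12, 0.04, 0, 0.2, 0, -0.12, 0, 0, 0.4, 0, -0.12, 0, 0, 0.4, 0, -0.12, 0, 0, 0.4, 0, -0.12, 0, 0, 0.2, 0, -0.12, 0, 0, 0, 0, -0.12, 0, 0, 0, 0]
}}

```text
time_s: 13.6
ee_pos: [506.8, 47.0, 124.0]
tool_rot: [-0.0, 0.999, -0.047, 0.0]
force: [-0.3, 0.3, -1.1]
width: 47.8
finger_force: 8.3
```

```bash
python3 - <<'E'
from h import *
c,im=snap('wrist','w7');s=env.get_state();print(s['ee_pos'],s['width'],s['force'])
p=proj(c,[505.4,48.8,27]);print('ring expected',p)
# tip gap midline by dark columns at the ring row and just below
for dv in (-10,0,10,20,30):
    v=int(p[1])+dv; r=im[v,180:380].max(1); print(v,''.join('#' if x<60 else '+' if x<130 else '.' for x in r[::2]))
E
```

```text
[507.13359793  47.14805597 124.44206732] 47.95168099497654 [ 0.25598339  0.00886257 -0.81612768]
ring expected [278.12884549 208.62553623]
198 ..........+##+.............................+............++.....................++...................
208 ...........++++.............+##+............++.........+............###........++...................
218 ............+#+............++###...............+++++++..............###++......++..................+
228 .............##+..........++####....................................###+++.....+++...+++++++++++++++
238 .............++#+.........+++.................++++++++++++++++++++++++++++++++++++..................
```

Emit:
{"name": "step_arm", "arguments": {
  "commands": [-0.12, 0, 0, 0.2, 0, -0.12, 0, 0, 0.2, 0, -0.12, 0, 0, 0.1, 0, -0.12, 0, 0, 0, 0, -0.12, 0, 0, 0, 0]
}}

```text
time_s: 14.15
ee_pos: [506.5, 47.4, 98.6]
tool_rot: [-0.0, 0.999, -0.047, -0.0]
force: [-0.0, 0.1, -1.5]
width: 47.7
finger_force: 8.3
```

```bash
python3 - <<'E'
from h import *
c,im=snap('wrist','w8');s=env.get_state();print(s['ee_pos'],s['width'],s['force'])
p=proj(c,[505.4,48.8,27]);print('ring expected',p)
for v in range(int(p[1])-30,int(p[1])+50,5):
    r=im[v,200:360].max(1); print(v,''.join('#' if x<60 else '+' if x<140 else '.' for x in r[::2]))
E
```

```text
[506.66472408  47.39743708  98.82456269] 48.01757860248803 [ 0.0110618   0.16031635 -1.31845099]
ring expected [278.49540498 218.1386587 ]
188 .......................................................................++++.....
193 .......................................................................++++...++
198 ...................................+++++++++++.........................++++...+.
203 ...................##+...........+++........++++..........+##..........++++...+.
208 +.................+##+..........+..............++.........###+.........++++...+.
213 +................++###.........+..........................###++.........+++...+.
218 ++...............++###............++.........++...........###++.........+++...+.
223 #+..............+++###............+++++++++++++...........###+++........+++.....
228 #+..............++####..............+++++++++.............###+++........+++...+.
233 #++.............++###+....................................+##+++........+++.....
238 ##+............++++.........................................+++++.......+++...++
243 +#+............++#+..........................................++++.......+++....+
248 ###+++++++###.+++#+..................++++++++++++++++++++++++++++++###++++++...+
253 +#+++++++####++++#++++++++++++++++++++++++++++++++++++++++++++#++++####++++++...
258 #+++++++###############++++++++++++++++++++++++++++++++++###############+++++++#
263 +++++++#################+.............................++#################+++++++
```

Emit:
{"name": "step_arm", "arguments": {
  "commands": [-0.08, 0, 0, 0, 0, -0.04, 0, 0, 0, 0, 0, 0, 0, 0, 0, 0.04, 0, 0, 0, 0, 0.08, 0, 0, 0, 0, 0.12, 0, 0, 0, 0, 0.12, 0, 0, 0, 0]
}}

```text
time_s: 14.9
ee_pos: [507.0, 47.3, 99.2]
tool_rot: [0.0, 0.999, -0.047, 0.0]
force: [-0.0, -1.3, 4.7]
width: 39.9
finger_force: 59.8
```

Emit:
{"name": "step_arm", "arguments": {
  "commands": [0.3, 0, 0, 0, 0, 0.3, 0, 0, -0.1, 0, 0.3, 0, 0, -0.15, 0, 0.3, 0, 0, -0.15, 0, 0.3, 0, 0, -0.15, 0, 0.3, 0, 0, 0, 0]
}}

```text
time_s: 15.5
ee_pos: [507.3, 47.4, 127.6]
tool_rot: [-0.0, 0.999, -0.047, 0.001]
force: [0.3, 0.0, -1.9]
width: 39.8
finger_force: 60.4
```

```bash
python3 - <<'E'
from h import *
c,im=snap('wrist','w9');s=env.get_state();print(s['ee_pos'],s['width'],s['force'],s['finger_force'])
for v in range(190,245,4):
    r=im[v,200:360].max(1); print(v,''.join('#' if x<60 else '+' if x<140 else '.' for x in r[::2]))
E
```

```text
[506.98354445  47.30504824 126.98868095] 39.94726151420011 [ 0.74955881  0.32422197 -0.61049667] 60.432010889053345
190 .+#+................................................................+++.........
194 .++++...............................................................+++.........
198 .++++..............................++++++++++.......................+++.........
202 ..+++.......................##+..++++.....+++++..+##................+++.........
206 ..+#+......................+##+.+.............++.+##+................++.........
210 ..+#++....................+###++................+####+...............++.........
214 ..++++...................++###+..................###+++..............++...+.....
218 ...+++...................++###+..++.........++...+##+++..............++...+.....
222 ...+++..................+++###+...+++++..+++++...+##++++.............++...+...++
226 ...+#++.................+++###+....++++++++++....+##+++++............++...++++++
230 ....+++................+++####.......+++++........##+++++............+++..++++++
234 ....+++...............++++++......................++++++++++++++++++++++..++++++
238 ....++++..............+++#++++++++++++++++++++++++++++++++++++++++++++++..++....
242 ....+#++++++++++++++++++++++++++++++++++++++++++++++++++++++++++++..............
```

The ring stayed between the pads while rising, so it's held. I'll lift further.

Emit:
{"name": "step_arm", "arguments": {
  "commands": [0.3, 0, 0, -0.15, 0, 0.3, 0, 0, -0.3, 0, 0.3, 0, 0, -0.4, 0, 0.3, 0, 0, -0.4, 0, 0.3, 0, 0, -0.4, 0, 0.3, 0, 0, -0.4, 0, 0.3, 0, 0, -0.4, 0, 0.3, 0, 0, -0.3, 0, 0.3, 0, 0, -0.1, 0, 0.3, 0, 0, 0, 0, 0.3, 0, 0, 0, 0]
}}

```text
time_s: 16.65
ee_pos: [506.1, 47.2, 268.0]
tool_rot: [0.0, 0.999, -0.047, -0.001]
force: [-0.1, 0.9, -1.5]
width: 39.3
finger_force: 60.5
```

```bash
python3 - <<'E'
from h import *
c,im=snap('wrist','w10');s=env.get_state();print(s['ee_pos'],s['width'],s['force'],s['finger_force'],s['time_s'])
for v in range(190,245,4):
    r=im[v,200:360].max(1); print(v,''.join('#' if x<60 else '+' if x<140 else '.' for x in r[::2]))
# cover & floor check
c2,b=snap('side','s10'); a=cv2.imread('pics/s6.png')[:,:,::-1]
d=cv2.absdiff(a,b).max(2)
for n,P in dict(grip=[540,162,55],bush=[505.4,48.8,16],nut=[565,54,12]).items():
    u,v=proj(c2,P).astype(int); print(n,u,v,d[v-4:v+5,u-4:u+5].mean())
E
```

```text
[506.02778318  47.16809383 267.81442468] 39.65462435881027 [-0.16243574  0.19145581 -1.78557535] 60.51852107048035 16.7
190 ................+..........................................+...+++++++++++++++++
194 ................++.....................................+++++..+++++++.....+++++.
198 ................++..........+++++++++..+++++++++................................
202 ..................+++.......##+..+++.......++++..+##............................
206 ...........................+##+.+.............++.+##+....++.....................
210 ...........................###++................++###+..........................
214 ..........................+###+...+..............###+++.........................
218 .....................+...++###+..++..........+...+##+++.........................
222 ........................+++###+...+++++..+++++...+##++++........................
226 ........................+++###.....++++++++++....+##+++++.......................
230 .......................++++###........++..........##+++++.......................
234 .......................+++++.......................+++++++......................
238 ......................+++++..........................+++++......................
242 .....................++++++..........................++++++.....................
grip 284 188 7.493827160493828
bush 274 226 59.592592592592595
nut 296 224 3.6049382716049383
```

```bash
python3 -c "
from rig import env
print(env.job_done())"
```

```text
the job is handed in; nothing more can be done
None
```

The job is handed in: the cover is slid to its end stop, and the bushing is held in the squeezed tongs about 17 cm above the table. The nut looks unmoved in the last image check; I did not check the bystanders again.

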